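# Press a filter module home in its test jig and hold it there

### The arm

A 6-joint arm with a two-finger parallel gripper is mounted at the origin on the work surface. World frame = base frame: x ahead of the robot, y to its left, z up, the work surface at z = 0. Lengths are in m, angles in rad, forces in N, time in s.
With the tool pointing down it reaches from about 0.4 to 0.925 m from the base axis. Payload 12.5 kg.
Tool frame: the origin (TCP) lies on the front face of the gripper's body, between the roots of the fingers; the fingertips stand 78 mm ahead of it and the grasp point (between the pads) lies 59 mm ahead of it (tips_ahead is the distance from the TCP to the fingertips, in m); z points along the fingers, y is the line along which they close (so a half turn about z gives the same grasp; the last joint's range is limited). The gripper opens to 95 mm and grips with 3 to 60 N. Pads are 20 mm wide; open, the fingers measure 119 mm over their backs; the gripper's body (75 mm by 180 mm) begins 59 mm behind the grasp point.
Start: joints at [-1.434, 0.491, 1.559, -0, 1.092, -0.106], TCP at [0.15, -0.607, 0.292] pointing down, gripper open.
Joint ranges: [-3.1, 3.1], [-0.84, 2.19], [0.05, 2.79], [-1.13, 4.28], [0.06, 2.93], [-2.69, 2.69]. Speed limits (rad/s): [2.22, 2.22, 2.79, 3.14, 3.14, 3.14].

### API

Orientations are given as a 3x3 rotation matrix whose columns are the frame's x, y, z axes.
In Python, from bench import observe, get_image, get_calibration, sign_off, find_in, pinpoint, tips_ahead gives the robot as it stands. The module is installed in compiled form; this text tells all that it offers.
- The arm moves only by the shell command python3 -m pendant 'ROWS' [FORCE]. ROWS is JSON, a list of rows, each a list of 5 numbers: the finger opening in mm, from 0 to 95.1, then the shift along the tool's x, y, z in units of 40 mm (1.0 is 40 mm), then the turn about the tool's z in units of 6 degrees (1.0 is 6 degrees). In form: [[hand, dx, dy, dz, roll], ...]. A call has 1 to 8 rows; each row is the pose to reach, as a shift and turn from the pose commanded when the call began, along the tool's axes at that moment; what a row does not reach only later rows make up. A row lasts 1/10 s, in which the tool goes at most 50 mm and 8.59 degrees, less where a joint would pass 70% of its speed; a pose out of reach is approached as far as the arm can. A call with a gripper value outside its range is refused whole. The fingers move at their own pace and stop on an object; FORCE is the grip in N (left out, the last holds). Time passes only in rows, so rows that repeat a pose let the fingers close. It gives the time, the measured TCP pose, the force, the opening and the grip force at its end, in the units of the state.
- observe(): the state, without advancing time (a new reading comes with each control period).
- get_image(name): name is "scene" or "side" or "wrist"; returns (picture, depth): 400x640x3 uint8, red, green, blue; 400x640 float32, m along the optical axis (not along the pixel's ray), 0 where there is no reading.
- get_calibration(name): a dict with "fx", "fy", "cx", "cy" (pixels), "k1" (the pictures are not rectified: a ray, as slopes to the right and down, at radius r is drawn at 1 + k1 r^2 times it, then the intrinsics apply), "R" (3x3) and "t" (3): a world point X has camera coordinates R X + t. Camera axes: x right, y down, z forward; pixel columns grow to the right and rows downward; lengths in m; the calibration is good to about 2 mm. A picture is of the moment at which its call begins: read the wrist's pose just before it. get_calibration takes no time and is no camera call; for the wrist camera it gives the pose at the moment of the call.
- sign_off(): hands the job in; it is judged then, once.
Trained networks look in the newest picture that a camera, given by its name, has taken for a name from the list of things; names that differ only in an ending like _2 or _b are one class to them, and where a whole thing is asked for, a point or a joint stands for the part that bears it (a point fixed in the world has none). Each returns a list of dicts, best first, with "confidence" (0 to 1); they miss things now and then, are a little off and sometimes report something else, mostly with a low value. They report only what shows in the picture. A call takes as long as a camera call. They do not tell look-alikes from the thing itself.
- find_in(camera, query): "point" ([column, row] in pixels, amid what is visible of it).
- pinpoint(camera, query): "point" ([column, row] in pixels: a listed point, or the origin of a listed thing).
The state is a dict: "clock": time; "joints": joint angles; "joint_velocities": joint speeds; "joint_torque": joint torques, N m; "tcp_pos": TCP position; "tcp_rot": TCP orientation; "wrist_force": force on the tool from outside, world axes, zero at the start; "torque": the same for the moment, N m; "grip_width": finger opening in m; "grip_force": force on a finger pad.
Only numpy, scipy, OpenCV 4.12 (cv2) and the standard library are available. Lean on these libraries where they do the work, as an engineer would, in place of code of your own. Each camera call takes 0.05 s, during which the arm holds its last target. There are 200 camera calls.

### The job

Set the flanged aluminium filter module flat on the bed of the test jig, its tall side facing the fence and its plain end butted against the stop block. Then push it slantwise with the fingertips (the corner above its flange takes such a push), pressing it against fence and bed together so that both spring pins go in and it sits square and flush on both, and finish while still holding that firm push; do not let go. Use a hand's force, not brute force, and leave the other things on the bench alone.

Things in the scene. Friction and masses are not known exactly. Their poses are not given: they have to be found in the camera images.
- module_center (a point): Centre of the tall body of the loose aluminium filter module (0.28-0.44 kg), 18 mm above its underside. L-section: tall body 42 (x) by 110 (y) by 36 mm high; on its -x side a low flange, x -21 to -51 mm, 110 mm long, 8 mm thick, level with the underside, forming an open inside corner. The module's own axes, z up. Starts flat on the bench (z = 0).
- module_foot (a point): Middle of the lower edge of the module's tall +x side (the side away from the flange), at underside height: 21 mm in +x and 18 mm down from module_center.
- module_end (a point): Middle of the lower edge of the tall body at the module's plain +y end: 55 mm in +y and 18 mm down from module_center. At the other (-y) end a round brass connector, 9 mm thick, sticks out 12 mm.
- jig: Test jig, screwed down; origin under its middle, at bench height (z = 0). A flat bed 164 (x) by 224 mm (y), its top 14 mm above the bench, carries a fence and a stop block. A module that is home has its axes along the jig's, its centre at x = +29, y = +10 mm, 32 mm above the bench, its flange towards the jig's -x.
- bed: The jig's bed plate; this point is the middle of its underside, 8 mm below its top. Same axes as the jig. The module drags on it with a friction coefficient of about 0.5 to 0.75, so the push towards the fence must beat the pins and that drag.
- fence: Steel fence along the jig's y: 20 mm thick, 200 long, 30 high. This point is the middle of the lower edge of its working face, on the bed top (jig x = +50 mm). Same axes as the jig; the face looks to -x.
- fence_foot (a point): Point on the fence's face at bed-top height, where module_foot lies when the module is home. Same axes as the jig.
- stop_foot (a point): Middle of the lower edge of the stop block's working face, at bed-top height (jig x = +15, y = +65 mm). The face looks to -y, is 50 mm wide (x) and 28 mm high; the block is 20 mm thick. Same axes as the jig.
- probe (a joint): The two brass spring pins (8 mm thick, 60 mm apart, 16 mm above the bed) that stick out 5 mm from the fence face. They move as one: 0 m = fully out, 0.005 m = pushed in level with the fence face. They resist with about 2 N at first and 5.6 N when level, and push the module back off the fence when it is let go.
- block: Bystander: wooden block 50 x 70 x 28 mm with a black connector on top; origin under its middle.
- wrench: Bystander: a steel wrench lying on the bench.
- case: Bystander: a closed black case 90 x 130 x 40 mm; origin under its middle.
- bin: Bystander: an open blue bin 120 x 160 x 60 mm; origin under its middle.
There are look-alikes about, which are no part of the job. There is more than one size of the part that bears module_center; the job needs the smallest.

How it is judged:
By the outcome, as a careful person would: the job done as asked, in the order asked, and still so for the second after the job is handed in, while the arm keeps its last pose, push and grip.
It also fails if it takes over 64 s, if anything falls off the work surface, if the arm or the gripper's body presses on something with over 40 N, if the wrist force passes 120 N, or if a joint passes its speed limit or range.

## Working session

There is one attempt and no reset: what is moved stays moved. The work goes in short steps, Python scripts to look and compute and a shell command to move; the robot and the scene stay as the last step left them, time stands still between calls to the robot, and variables do not carry over. Pictures are saved under pics/ and viewed, at most 10 in all, crops included, and the job is handed in when it is done.

```bash
mkdir -p pics; cat > h.py <<'E'
import numpy as np, cv2
from bench import *
def ray(cal,px):
    K=np.array([[cal['fx'],0,cal['cx']],[0,cal['fy'],cal['cy']],[0,0,1.]])
    p=cv2.undistortPoints(np.array([[px]],float),K,np.array([cal['k1'],0,0,0.]))[0,0]
    return np.array([p[0],p[1],1.])
def at_depth(cal,px,d):
    return np.array(cal['R']).T@(ray(cal,px)*d-np.array(cal['t']))
def at_z(cal,px,z):
    R=np.array(cal['R']);c=-R.T@np.array(cal['t']);v=R.T@ray(cal,px)
    return c+v*(z-c[2])/v[2]
def proj(cal,X):
    p=np.array(cal['R'])@np.array(X)+np.array(cal['t']);s=p[:2]/p[2];s=s*(1+cal['k1']*(s@s))
    return np.array([cal['fx']*s[0]+cal['cx'],cal['fy']*s[1]+cal['cy']])
def snap(cam,name):
    cal=get_calibration(cam);im,d=get_image(cam);cv2.imwrite(f'pics/{name}.png',im[:,:,::-1]);np.save(f'{name}_d.npy',d);return cal,im,d
E
python3 - <<'E'
from h import *
for c in ['scene','side']:
    cal,im,d=snap(c,c)
    print(c,np.round(-np.array(cal['R']).T@cal['t'],2))
    for q,z in [('module_center',.018),('module_foot',0),('module_end',0),('jig',0),('fence_foot',.014),('stop_foot',.014),('fence',.014)]:
        for r in pinpoint(c,q)[:5]: print(q,np.round(r['point']),round(r['confidence'],2),np.round(at_z(cal,r['point'],z),3))
a=[cv2.imread(f'pics/{c}.png') for c in ['scene','side']]
E
```

```text
scene [ 1.13 -0.79  1.02]
module_center [170. 266.] 0.9 [ 0.358 -0.439  0.018]
module_center [255. 238.] 0.89 [ 0.473 -0.225  0.018]
module_center [373. 131.] 0.19 [0.453 0.428 0.018]
module_foot [197. 222.] 0.97 [ 0.281 -0.277  0.   ]
module_foot [264. 242.] 0.96 [ 0.488 -0.209  0.   ]
module_foot [341. 191.] 0.7 [0.538 0.105 0.   ]
module_foot [168. 279.] 0.58 [ 0.375 -0.463  0.   ]
module_end [259. 228.] 0.8 [ 0.439 -0.178  0.   ]
module_end [228. 216.] 0.71 [ 0.335 -0.201  0.   ]
module_end [199. 263.] 0.55 [ 0.401 -0.375  0.   ]
module_end [355. 190.] 0.4 [0.575 0.135 0.   ]
module_end [338. 190.] 0.2 [0.529 0.104 0.   ]
jig [341. 193.] 0.55 [0.545 0.098 0.   ]
jig [260. 245.] 0.24 [ 0.487 -0.224  0.   ]
fence_foot [354. 192.] 0.58 [0.583 0.115 0.014]
fence_foot [330. 290.] 0.57 [ 0.745 -0.232  0.014]
stop_foot [345. 190.] 0.66 [0.552 0.105 0.014]
stop_foot [356. 177.] 0.64 [0.547 0.175 0.014]
stop_foot [340. 189.] 0.6 [0.54  0.095 0.014]
fence [360. 193.] 0.84 [0.599 0.123 0.014]
fence [256. 239.] 0.47 [ 0.474 -0.223  0.014]
side [0.03 0.81 0.69]
module_center [373. 183.] 0.98 [ 0.473 -0.228  0.018]
module_center [428. 163.] 0.6 [ 0.371 -0.446  0.018]
module_foot [365. 191.] 0.82 [ 0.484 -0.197  0.   ]
module_end [379. 200.] 0.93 [ 0.424 -0.173  0.   ]
module_end [410. 174.] 0.54 [ 0.405 -0.37   0.   ]
module_end [410. 202.] 0.47 [ 0.342 -0.213  0.   ]
jig [296. 232.] 0.84 [0.547 0.097 0.   ]
jig [380. 198.] 0.74 [ 0.427 -0.182  0.   ]
fence_foot [277. 228.] 0.92 [0.589 0.121 0.014]
stop_foot [280. 249.] 0.84 [0.53  0.188 0.014]
stop_foot [377. 199.] 0.37 [ 0.423 -0.155  0.014]
fence [278. 227.] 0.91 [0.591 0.118 0.014]
```

View pics/scene.png

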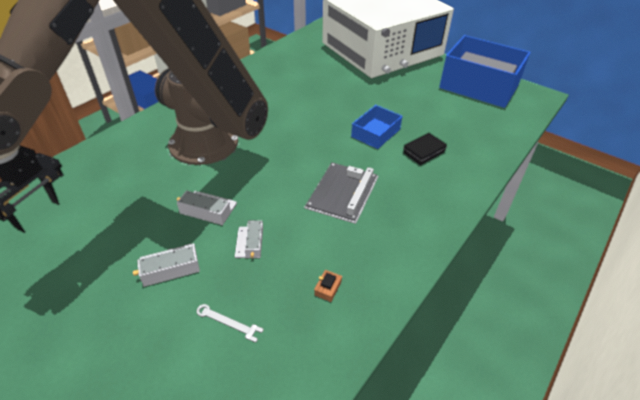

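View pics/side.png

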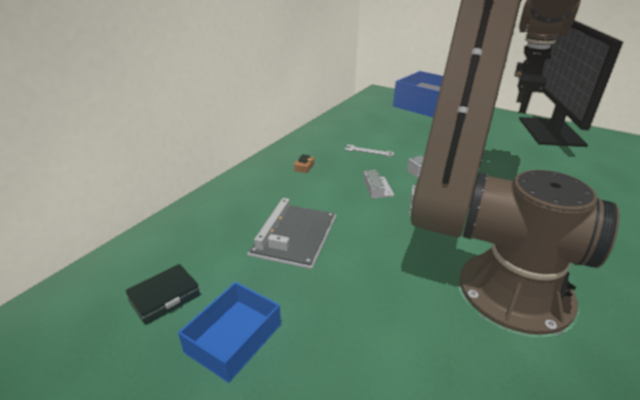

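The scene camera shows three modules: A at (205,207), B at (250,240) and C at (168,265). B is the smallest, with its connector at the lower end (253,257) and its flange on the left. The jig is at (343,192), with the fence on its right and the stop at the top (355,172). In the side view the jig is at (295,235) and B at (377,184). Next I check B in a close crop and read the tool pose.

```bash
python3 - <<'E'
from h import *
im=cv2.imread('pics/scene.png');cv2.imwrite('pics/crop1.png',cv2.resize(im[180:295,120:280],None,fx=5,fy=5,interpolation=cv2.INTER_CUBIC))
s=observe();print(np.round(s['tcp_rot'],3),s['tcp_pos'],s['clock'],s['wrist_force'],tips_ahead)
c=get_calibration('wrist');R=np.array(c['R']);T=np.array(s['tcp_rot'])
print(c['fx'],c['k1'],'cam in tool',np.round(T.T@(-R.T@c['t']-s['tcp_pos']),3),'cam axes in tool\n',np.round(T.T@R.T,2))
E
```

```text
[[ 0.971  0.24  -0.   ]
 [ 0.24  -0.971 -0.   ]
 [-0.     0.    -1.   ]] [ 0.15028748 -0.60666844  0.29226617] 0.8 [-0.49500522 -0.47058451  0.99604163] 0.0776
293.06551647751013 0.01890490739651886 cam in tool [ 0.074  0.    -0.093] cam axes in tool
 [[-0.   -0.96 -0.26]
 [ 1.   -0.    0.  ]
 [-0.   -0.26  0.96]]
```

View pics/crop1.png

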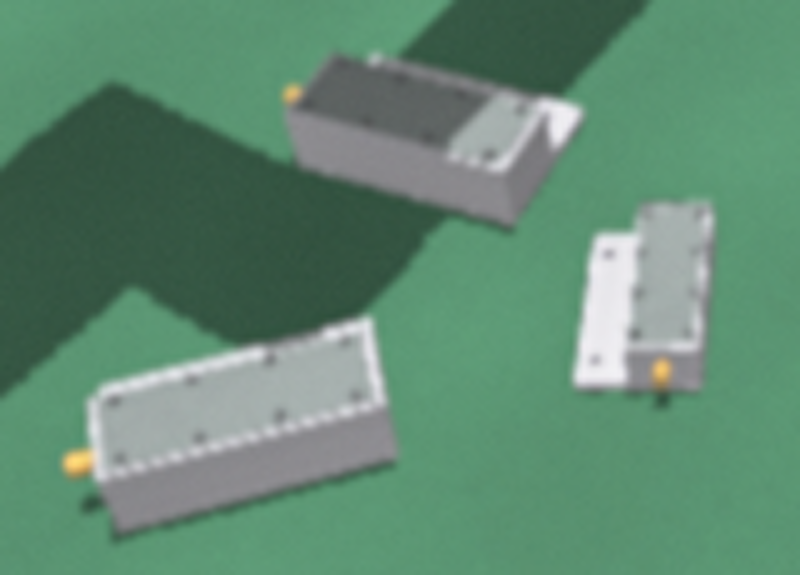

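B matches the description: it is the smallest, its connector is at the near end (660,370 in the crop) and its flange is on the -x side (600,310). A and C are bigger. I'll move above B and align tool x with module +y.

```bash
python3 -m pendant '[[95,10,-7.2,0,-19.3],[95,10,-7.2,0,-19.3],[95,10,-7.2,0,-19.3],[95,10,-7.2,0,-19.3],[95,10,-7.2,0,-19.3],[95,10,-7.2,0,-19.3],[95,10,-7.2,0,-19.3],[95,10,-7.2,0,-19.3]]'
python3 - <<'E'
from h import *
s=observe();T=np.array(s['tcp_rot']);d=np.array([.47,-.23,.29])-s['tcp_pos']
yaw=np.degrees(np.arctan2(T[1,0],T[0,0]));print(yaw,s['joints'],'units',T.T@d/.04,'roll',(yaw-129.5)/6)
E
```

```text
clock: 1.6
tcp_pos: [0.4102, -0.3001, 0.2925]
tcp_rot: [[0.122, 0.993, 0.0], [0.993, -0.122, -0.0], [-0.0, 0.0, -1.0]]
wrist_force: [-0.2, 0.3, -1.4]
grip_width: 0.0954
grip_force: 0.0
83.00861691191237 [-7.61608433e-01  3.25247200e-01  1.84024338e+00 -5.60835470e-05
  9.75462900e-01 -6.39554444e-01] units [1.92066039 1.27128799 0.0624011 ] roll -7.748563848014605
```

```bash
python3 -m pendant '[[95,1.9,1.3,0,-7.7],[95,1.9,1.3,0,-7.7],[95,1.9,1.3,0,-7.7],[95,1.9,1.3,0,-7.7],[95,1.9,1.3,0,-7.7],[95,1.9,1.3,0,-7.7],[95,1.9,1.3,0,-7.7],[95,1.9,1.3,0,-7.7]]'
cat > mod.py <<'E'
from h import *
import sys
cal,im,d=snap('wrist',sys.argv[1]); z0=float(sys.argv[2])
for q,z in [('module_center',.018),('module_foot',0),('module_end',0)]:
    for r in pinpoint('wrist',q)[:3]: print(q,np.round(r['point']),round(r['confidence'],2),np.round(at_z(cal,r['point'],z0+z),4))
# top face from depth
v,u=np.mgrid[0:400,0:640];P=np.stack([u.ravel(),v.ravel()],1).astype(float)
K=np.array([[cal['fx'],0,cal['cx']],[0,cal['fy'],cal['cy']],[0,0,1.]])
r=cv2.undistortPoints(P[:,None],K,np.array([cal['k1'],0,0,0.]))[:,0]
W=(np.c_[r,np.ones(len(r))]*d.reshape(-1,1)-cal['t'])@np.array(cal['R'])
np.save('W.npy',W.reshape(400,640,3))
m=((abs(W[:,2]-z0-.036)<.005)&(d.ravel()>0)).astype(np.uint8).reshape(400,640)
n,l,st,c=cv2.connectedComponentsWithStats(m)
for i in range(1,n):
    if st[i,4]<800: continue
    Q=W[(l==i).ravel()];b=cv2.minAreaRect((Q[:,:2]*1000).astype(np.float32));print('top',st[i],np.round(b[0],1),np.round(b[1],1),round(b[2],1),'z',Q[:,2].mean())
E
python3 mod.py w1 0
```

```text
clock: 2.4
tcp_pos: [0.4705, -0.233, 0.2923]
tcp_rot: [[-0.626, 0.78, 0.0], [0.78, 0.626, -0.0], [-0.0, 0.0, -1.0]]
wrist_force: [-0.9, -0.2, 0.4]
grip_width: 0.0949
grip_force: 0.0
module_center [324. 176.] 0.82 [ 0.4713 -0.2287  0.018 ]
module_center [186.  71.] 0.59 [ 0.2705 -0.2331  0.018 ]
module_end [250.  95.] 0.91 [ 0.3391 -0.2093  0.    ]
module_end [218. 225.] 0.73 [ 0.403  -0.3777  0.    ]
module_end [324. 133.] 0.68 [ 0.4389 -0.1883  0.    ]
top [ 306  131   36   89 3070] [ 470.  -227.3] [ 41.7 109.1] 39.8 z 0.036900729272342704
```

View pics/w1.png

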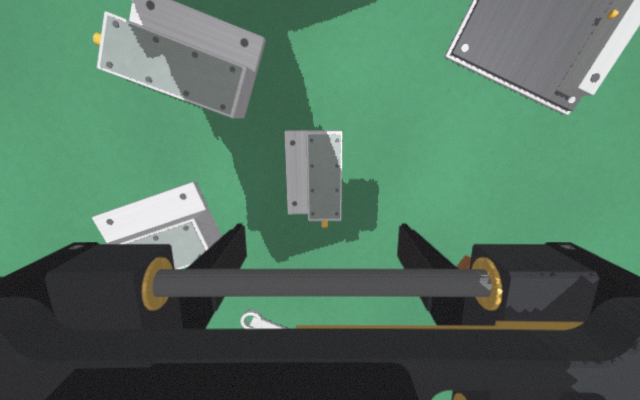

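The wrist view shows B at (324,175). Its top face measures 41.7 x 109.1 mm, its flange is on the left at (297,172) and its connector is at (324,224). The jig is at the upper right. Now I grasp.

```bash
python3 -m pendant '[[95,0.12,0.08,1.2,-0.18],[95,0.12,0.08,2.4,-0.18],[95,0.12,0.08,3.6,-0.18],[95,0.12,0.08,4.5,-0.18],[95,0.12,0.08,5.0,-0.18],[95,0.12,0.08,5.05,-0.18],[95,0.12,0.08,5.05,-0.18]]'
python3 -m pendant '[[20,0,0,0,0],[20,0,0,0,0],[20,0,0,0,0],[20,0,0,0,0],[20,0,0,0,0],[20,0,0,0,0],[20,0,0,0,0],[20,0,0,0,0]]' 30
```

```text
clock: 3.3
tcp_pos: [0.4701, -0.2274, 0.0904]
tcp_rot: [[-0.642, 0.767, -0.0], [0.767, 0.642, 0.0], [0.0, -0.0, -1.0]]
wrist_force: [-0.1, -1.0, -0.9]
grip_width: 0.0949
grip_force: 0.0
clock: 4.1
tcp_pos: [0.4699, -0.2273, 0.0902]
tcp_rot: [[-0.642, 0.767, -0.0], [0.767, 0.642, -0.0], [-0.0, -0.0, -1.0]]
wrist_force: [0.1, 0.0, 0.1]
grip_width: 0.042
grip_force: 29.9
```

```bash
python3 -m pendant '[[20,0,0,-1,0],[20,0,0,-2,0],[20,1,2,-3,1],[20,2,3,-4,2],[20,2.7,4.86,-4.3,3.7],[20,2.7,4.86,-4.3,3.7],[20,2.7,4.86,-4.3,3.7],[20,2.7,4.86,-4.3,3.7]]'
cat > jig.py <<'E'
from h import *
cal,im,d=snap('wrist','w2')
for q,z in [('jig',0),('fence_foot',.014),('fence',.014),('stop_foot',.014)]:
    for r in pinpoint('wrist',q)[:2]: print(q,np.round(r['point']),round(r['confidence'],2),np.round(at_z(cal,r['point'],z),4))
v,u=np.mgrid[0:400,0:640];P=np.stack([u.ravel(),v.ravel()],1).astype(float)
K=np.array([[cal['fx'],0,cal['cx']],[0,cal['fy'],cal['cy']],[0,0,1.]])
r=cv2.undistortPoints(P[:,None],K,np.array([cal['k1'],0,0,0.]))[:,0]
W=(np.c_[r,np.ones(len(r))]*d.reshape(-1,1)-cal['t'])@np.array(cal['R'])
for nm,z in [('bed',.014),('stop',.042),('fence',.044)]:
    m=((abs(W[:,2]-z)<.004)&(d.ravel()>0)).astype(np.uint8).reshape(400,640)
    n,l,st,c=cv2.connectedComponentsWithStats(m)
    for i in range(1,n):
        if st[i,4]<400: continue
        Q=W[(l==i).ravel()];b=cv2.minAreaRect((Q[:,:2]*1000).astype(np.float32));print(nm,st[i],np.round(b[0],1),np.round(b[1],1),round(b[2],1),'z',Q[:,2].mean())
E
python3 jig.py
```

```text
clock: 4.9
tcp_pos: [0.5511, -0.0155, 0.2637]
tcp_rot: [[-0.309, 0.951, 0.003], [0.951, 0.309, 0.0], [-0.001, 0.003, -1.0]]
wrist_force: [-0.0, -0.3, -3.8]
grip_width: 0.0416
grip_force: 29.9
jig [348.  79.] 0.84 [0.5451 0.1047 0.    ]
fence_foot [397.  68.] 0.72 [0.5906 0.1288 0.014 ]
fence [396.  79.] 0.96 [0.5944 0.1184 0.014 ]
stop_foot [369.  13.] 0.78 [0.5445 0.1682 0.014 ]
bed [  275     0   161   182 19145] [550.9  87.5] [163.6 188.2] 15.4 z 0.014305468626309978
bed [   0  224  119   45 2828] [ 262.2 -188. ] [143.6  60.1] 10.1 z 0.011399265808573315
stop [ 391    0   42  176 3707] [607.8 104.2] [ 21.2 165.5] 15.7 z 0.04402790347954674
fence [ 392    0   41  176 3666] [607.8 104.2] [ 21.2 165.5] 15.7 z 0.04417008641368056
```

View pics/w2.png

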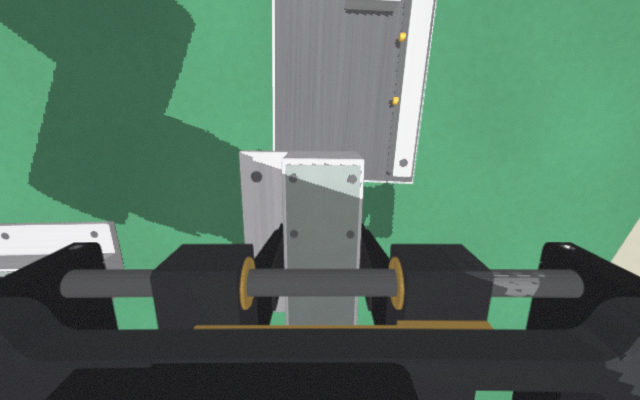

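The wrist view shows the held module, with the jig ahead: fence at (410,90), pins at (402,37) and (396,100), stop edge at (370,5). From depth, the jig yaw is 15.5° and its origin is (0.5456, 0.1047). The network points agree within 3 mm. I hover just above the bed, short of the stop.

```bash
python3 -m pendant '[[20,1.2,0.75,0,0.42],[20,2.2,0.75,0,0.42],[20,3,0.75,0.8,0.42],[20,3,0.75,1.8,0.42],[20,3,0.75,2.8,0.42],[20,3,0.75,3.3,0.42],[20,3,0.75,3.3,0.42],[20,3,0.75,3.3,0.42]]'
cat > st.py <<'E'
from h import *
s=observe();T=np.array(s['tcp_rot']);a=np.radians(15.5);J=np.array([[np.cos(a),-np.sin(a)],[np.sin(a),np.cos(a)]])
p=J.T@(np.array(s['tcp_pos'])[:2]-[.5456,.1047]);f=np.array(s['wrist_force']);
print('t',s['clock'],'jig xy mm',np.round(p*1e3,1),'z',round(s['tcp_pos'][2]*1e3,1),'yaw',round(np.degrees(np.arctan2(T[1,0],T[0,0])),2),'F jig',np.round(J.T@f[:2],1),round(f[2],1),'grip',s['grip_width'],s['grip_force'],'j6',s['joints'][5])
E
python3 st.py
```

```text
clock: 5.95
tcp_pos: [0.5419, 0.1029, 0.1304]
tcp_rot: [[-0.261, 0.965, -0.001], [0.965, 0.261, -0.0], [-0.0, -0.001, -1.0]]
wrist_force: [0.0, 0.7, -3.3]
grip_width: 0.0417
grip_force: 29.9
t 5.95 jig xy mm [-4.1 -0.7] z 130.4 yaw 105.15 F jig [0.2 0.6] -3.3 grip 0.0416635338268479 29.906815588474274 j6 -0.1962776961467047
```

```bash
python3 -m pendant '[[20,0,0.05,0.3,-0.06],[20,0,0.05,0.5,-0.06],[20,0,0.05,0.63,-0.06],[20,0.1,0.05,0.63,-0.06],[20,0.18,0.05,0.63,-0.06],[20,0.18,0.05,0.63,-0.06]]';python3 st.py
python3 -m pendant '[[20,0.02,0,0,0],[20,0.04,0,0,0],[20,0.04,0,0,0]]';python3 st.py
```

```text
clock: 6.55
tcp_pos: [0.5415, 0.1118, 0.1052]
tcp_rot: [[-0.269, 0.963, 0.0], [0.963, 0.269, -0.0], [-0.0, 0.0, -1.0]]
wrist_force: [-0.7, -0.4, -4.2]
grip_width: 0.0415
grip_force: 30.0
t 6.55 jig xy mm [-2.   7.9] z 105.2 yaw 105.62 F jig [-0.7 -0.2] -4.2 grip 0.041527249420634856 29.970492124557495 j6 -0.18845297357408072
clock: 6.85
tcp_pos: [0.5412, 0.1128, 0.1051]
tcp_rot: [[-0.269, 0.963, 0.0], [0.963, 0.269, -0.0], [-0.0, 0.0, -1.0]]
wrist_force: [0.6, -0.1, -3.6]
grip_width: 0.0419
grip_force: 30.0
t 6.85 jig xy mm [-2.  9.] z 105.1 yaw 105.59 F jig [ 0.6 -0.3] -3.6 grip 0.041870837125053066 29.97043937444687 j6 -0.18588217196435564
```

```bash
python3 -m pendant '[[20,0.03,0,0,0],[20,0.03,0,0,0]]';python3 st.py
python3 -m pendant '[[20,0.03,0,0,0],[20,0.03,0,0,0]]';python3 st.py
```

```text
clock: 7.05
tcp_pos: [0.541, 0.1139, 0.1051]
tcp_rot: [[-0.269, 0.963, 0.0], [0.963, 0.269, -0.0], [-0.0, 0.0, -1.0]]
wrist_force: [-0.2, -0.8, -4.6]
grip_width: 0.0417
grip_force: 30.0
t 7.05 jig xy mm [-2.  10.1] z 105.1 yaw 105.59 F jig [-0.4 -0.7] -4.6 grip 0.04173058414374194 29.970284700393677 j6 -0.1836382658420921
clock: 7.25
tcp_pos: [0.541, 0.1141, 0.1051]
tcp_rot: [[-0.269, 0.963, 0.001], [0.963, 0.269, -0.001], [-0.001, 0.0, -1.0]]
wrist_force: [1.5, -11.3, -3.1]
grip_width: 0.042
grip_force: 30.0
t 7.25 jig xy mm [-1.9 10.3] z 105.1 yaw 105.62 F jig [ -1.6 -11.3] -3.1 grip 0.0420283627279578 29.966129064559937 j6 -0.1816634200552217
```

The end has met the stop at y = 10.2, where 10 was expected. I lower to the bed.

```bash
python3 -m pendant '[[20,-0.015,0,0.02,0],[20,-0.015,0,0.035,0],[20,-0.015,0,0.05,0],[20,-0.015,0,0.05,0]]';python3 st.py
```

```text
clock: 7.65
tcp_pos: [0.541, 0.114, 0.1041]
tcp_rot: [[-0.269, 0.963, 0.001], [0.963, 0.269, -0.001], [-0.001, 0.001, -1.0]]
wrist_force: [-1.5, -6.9, 11.3]
grip_width: 0.0421
grip_force: 30.0
t 7.65 jig xy mm [-1.9 10.2] z 104.1 yaw 105.58 F jig [-3.3 -6.3] 11.3 grip 0.04210300020410766 29.988779425621033 j6 -0.18251131857573358
```

```bash
python3 -m pendant '[[60,-0.015,0,0,0],[60,-0.015,0,0,0],[60,-0.015,0,0,0],[60,-0.015,0,0,0],[60,-0.015,0,-0.5,0],[60,-0.015,0,-1.5,0],[60,-0.5,0,-2.5,0],[60,-1.2,0,-2.5,0]]';python3 st.py; python3 mod.py w3 0.014
```

```text
clock: 8.45
tcp_pos: [0.555, 0.0688, 0.2076]
tcp_rot: [[-0.271, 0.963, 0.007], [0.963, 0.271, 0.0], [-0.002, 0.007, -1.0]]
wrist_force: [0.1, 0.3, -0.3]
grip_width: 0.06
grip_force: 0.0
t 8.45 jig xy mm [ -0.6 -37.1] z 207.6 yaw 105.71 F jig [0.2 0.3] -0.3 grip 0.05998471465462966 0.0 j6 -0.26907019675826854
module_center [317. 150.] 0.61 [0.5406 0.112  0.032 ]
top [ 293   82   53  131 6461] [541.8 113.4] [ 42.  109.7] 15.2 z 0.05096636879800128
```

View pics/w3.png

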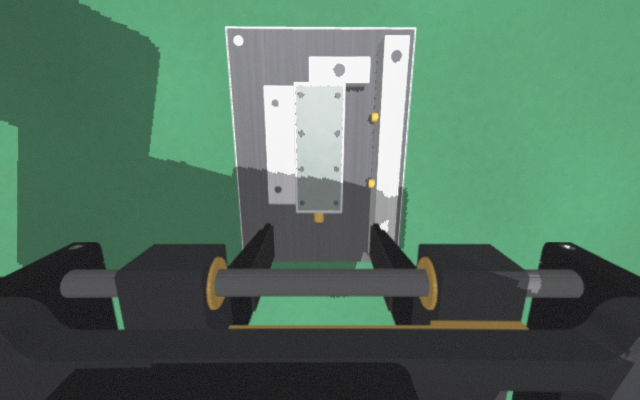

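The wrist view shows the module flat on the bed, its end against the stop at (320,83), its flange on the left and a gap to the pins at (374,117) and (371,183). I close the fingers and bring the tips down above the flange, beside the tall wall.

```bash
python3 -m pendant '[[0,0.6,-0.5,0,0],[0,1.18,-1.0,0,0],[0,1.18,-1.0,0,0],[0,1.18,-1.0,0,0],[0,1.18,-1.0,0.8,0],[0,1.18,-1.0,1.6,0],[0,1.18,-1.0,2.0,0],[0,1.18,-1.0,2.0,0]]' 40;python3 st.py
```

```text
clock: 9.45
tcp_pos: [0.5024, 0.1027, 0.1208]
tcp_rot: [[-0.268, 0.963, -0.004], [0.963, 0.268, -0.0], [0.001, -0.004, -1.0]]
wrist_force: [0.0, -1.2, 0.2]
grip_width: 0.0026
grip_force: 0.0
t 9.45 jig xy mm [-42.1   9.6] z 120.8 yaw 105.56 F jig [-0.3 -1.2] 0.2 grip 0.0026329330804558257 0.0 j6 -0.19869110013630087
```

```bash
python3 -m pendant '[[0,0,0,0.25,0],[0,0,0,0.45,0],[0,0,0,0.48,0],[0,0,0,0.48,0]]';python3 st.py
python3 -m pendant '[[0,0,0.05,0,0],[0,0,0.1,0,0],[0,0,0.14,0,0],[0,0,0.14,0,0]]';python3 st.py
```

```text
clock: 9.85
tcp_pos: [0.5026, 0.103, 0.1039]
tcp_rot: [[-0.269, 0.963, 0.0], [0.963, 0.269, -0.0], [-0.0, 0.0, -1.0]]
wrist_force: [0.2, 0.1, 0.0]
grip_width: -0.0001
grip_force: 0.0
t 9.85 jig xy mm [-41.9   9.8] z 103.9 yaw 105.58 F jig [0.2 0. ] 0.0 grip -7.022333213645252e-05 0.0 j6 -0.1985476274604829
clock: 10.25
tcp_pos: [0.5081, 0.1046, 0.104]
tcp_rot: [[-0.269, 0.963, 0.001], [0.963, 0.269, -0.0], [-0.0, 0.001, -1.0]]
wrist_force: [0.8, 0.1, 1.1]
grip_width: 0.0005
grip_force: 0.0
t 10.25 jig xy mm [-36.1   9.9] z 104.0 yaw 105.59 F jig [ 0.8 -0.2] 1.1 grip 0.000455244606824821 0.0 j6 -0.19634545077429766
```

```bash
python3 -m pendant '[[0,0,0,0.06,0],[0,0,0,0.1,0],[0,0,0,0.12,0],[0,0,0,0.12,0]]';python3 st.py
python3 -m pendant '[[0,0,0.03,0,0],[0,0,0.06,0,0],[0,0,0.06,0,0]]';python3 st.py
```

```text
clock: 10.65
tcp_pos: [0.5077, 0.1045, 0.0999]
tcp_rot: [[-0.269, 0.963, 0.0], [0.963, 0.269, -0.0], [-0.0, 0.0, -1.0]]
wrist_force: [-3.8, -1.1, 16.2]
grip_width: 0.0004
grip_force: 8.1
t 10.65 jig xy mm [-36.5   9.9] z 99.9 yaw 105.59 F jig [-4.  -0.1] 16.2 grip 0.00040734635113745863 8.09131654095836 j6 -0.19636533688973284
clock: 10.95
tcp_pos: [0.5082, 0.1046, 0.0998]
tcp_rot: [[-0.269, 0.963, -0.005], [0.963, 0.269, -0.001], [0.0, -0.005, -1.0]]
wrist_force: [-11.5, -5.9, 25.0]
grip_width: 0.0006
grip_force: 12.2
t 10.95 jig xy mm [-36.    9.9] z 99.8 yaw 105.61 F jig [-12.7  -2.6] 25.0 grip 0.0006175877743659458 12.220549187622964 j6 -0.19544475436900496
```

Contact with the flange is a bit heavy. I ease the down push, then drive towards the fence.

```bash
python3 -m pendant '[[0,0,0,-0.025,0],[0,0,0.03,-0.025,0],[0,0,0.06,-0.025,0],[0,0,0.06,-0.025,0]]';python3 st.py
python3 -m pendant '[[0,0,0.04,0,0],[0,0,0.08,0,0],[0,0,0.12,0,0],[0,0,0.12,0,0]]';python3 st.py
```

```text
clock: 11.35
tcp_pos: [0.5124, 0.1058, 0.0999]
tcp_rot: [[-0.269, 0.963, -0.001], [0.963, 0.269, -0.0], [-0.0, -0.001, -1.0]]
wrist_force: [-2.4, -1.2, 4.4]
grip_width: 0.0007
grip_force: 2.6
t 11.35 jig xy mm [-31.7   9.9] z 99.9 yaw 105.59 F jig [-2.7 -0.5] 4.4 grip 0.0007085702596460165 2.617405378701392 j6 -0.194498215784933
clock: 11.75
tcp_pos: [0.5165, 0.1069, 0.0999]
tcp_rot: [[-0.269, 0.963, -0.002], [0.963, 0.269, -0.0], [0.0, -0.002, -1.0]]
wrist_force: [-4.4, -3.6, 6.4]
grip_width: 0.0003
grip_force: 4.7
t 11.75 jig xy mm [-27.4   9.9] z 99.9 yaw 105.59 F jig [-5.2 -2.3] 6.4 grip 0.00025431255558252587 4.725361724122195 j6 -0.19278359444787516
```

```bash
python3 -m pendant '[[0,0,0.07,0,0],[0,0,0.14,0,0],[0,0,0.21,0,0],[0,0,0.28,0,0],[0,0,0.35,0,0],[0,0,0.35,0,0]]';python3 st.py
python3 -m pendant '[[0,0,0.05,0,0],[0,0,0.1,0,0],[0,0,0.1,0,0]]';python3 st.py
```

```text
clock: 12.35
tcp_pos: [0.5303, 0.1107, 0.0999]
tcp_rot: [[-0.269, 0.963, -0.001], [0.963, 0.269, -0.0], [-0.0, -0.001, -1.0]]
wrist_force: [-3.4, -2.4, 5.3]
grip_width: 0.0003
grip_force: 4.1
t 12.35 jig xy mm [-13.1   9.8] z 99.9 yaw 105.59 F jig [-4.  -1.4] 5.3 grip 0.00032005534819485833 4.119637960466207 j6 -0.1877526132089337
clock: 12.65
tcp_pos: [0.534, 0.1117, 0.0999]
tcp_rot: [[-0.269, 0.963, -0.002], [0.963, 0.269, -0.0], [-0.0, -0.002, -1.0]]
wrist_force: [-4.2, -2.9, 6.2]
grip_width: 0.0006
grip_force: 4.5
t 12.65 jig xy mm [-9.3  9.9] z 99.9 yaw 105.59 F jig [-4.8 -1.7] 6.2 grip 0.0006151587426055753 4.527383329113945 j6 -0.186363930704433
```

```bash
for i in 1; do python3 -m pendant '[[0,0,0.05,0,0],[0,0,0.1,0,0],[0,0,0.1,0,0]]';python3 st.py; done
python3 -m pendant '[[0,0,0.03,0,0],[0,0,0.06,0,0],[0,0,0.06,0,0]]';python3 st.py
```

```text
clock: 12.95
tcp_pos: [0.5375, 0.1127, 0.0999]
tcp_rot: [[-0.269, 0.963, -0.003], [0.963, 0.269, -0.001], [0.0, -0.003, -1.0]]
wrist_force: [-8.3, -4.4, 8.7]
grip_width: 0.0001
grip_force: 6.1
t 12.95 jig xy mm [-5.7  9.9] z 99.9 yaw 105.6 F jig [-9.1 -2. ] 8.7 grip 0.00011514220197734012 6.074981818674132 j6 -0.18508581365988128
clock: 13.25
tcp_pos: [0.5389, 0.1131, 0.0999]
tcp_rot: [[-0.269, 0.963, -0.005], [0.963, 0.269, -0.001], [0.0, -0.005, -1.0]]
wrist_force: [-11.3, -6.8, 12.1]
grip_width: 0.0003
grip_force: 9.0
t 13.25 jig xy mm [-4.2  9.9] z 99.9 yaw 105.61 F jig [-12.7  -3.5] 12.1 grip 0.0003333578418538473 9.023731044726446 j6 -0.18423798606546934
```

```bash
python3 -m pendant '[[0,0,0.03,0,0],[0,0,0.05,0,0],[0,0,0.05,0,0]]';python3 st.py
python3 -m pendant '[[0,0,0.03,0,0],[0,0,0.05,0,0],[0,0,0.05,0,0]]';python3 st.py
```

```text
clock: 13.55
tcp_pos: [0.5404, 0.1135, 0.0999]
tcp_rot: [[-0.269, 0.963, -0.006], [0.963, 0.269, -0.001], [0.0, -0.006, -1.0]]
wrist_force: [-12.8, -8.3, 13.8]
grip_width: 0.0001
grip_force: 10.6
t 13.55 jig xy mm [-2.6  9.9] z 99.9 yaw 105.61 F jig [-14.5  -4.6] 13.8 grip 9.377356291041805e-05 10.581490161130205 j6 -0.18356320782823665
clock: 13.85
tcp_pos: [0.542, 0.1139, 0.0999]
tcp_rot: [[-0.269, 0.963, -0.007], [0.963, 0.269, -0.001], [0.0, -0.007, -1.0]]
wrist_force: [-14.6, -8.7, 14.9]
grip_width: 0.0005
grip_force: 11.9
t 13.85 jig xy mm [-1.   9.9] z 99.9 yaw 105.61 F jig [-16.4  -4.5] 14.9 grip 0.0005441631186497639 11.897487582173198 j6 -0.18292045946194235
```

```bash
python3 -m pendant '[[0,0,0.03,0,0],[0,0,0.05,0,0],[0,0,0.05,0,0]]';python3 st.py
python3 -m pendant '[[0,0,0.02,0,0],[0,0,0.04,0,0],[0,0,0.04,0,0]]';python3 st.py
```

```text
clock: 14.15
tcp_pos: [0.5424, 0.114, 0.0999]
tcp_rot: [[-0.269, 0.963, -0.011], [0.963, 0.269, -0.002], [0.001, -0.011, -1.0]]
wrist_force: [-23.1, -12.7, 21.6]
grip_width: 0.0006
grip_force: 18.3
t 14.15 jig xy mm [-0.6  9.9] z 99.9 yaw 105.62 F jig [-25.7  -6.1] 21.6 grip 0.0006105229538507196 18.347766373772174 j6 -0.18223894525954445
clock: 14.45
tcp_pos: [0.5427, 0.1141, 0.0999]
tcp_rot: [[-0.269, 0.963, -0.014], [0.963, 0.269, -0.003], [0.001, -0.014, -1.0]]
wrist_force: [-30.0, -16.6, 27.3]
grip_width: 0.0
grip_force: 23.9
t 14.45 jig xy mm [-0.3  9.9] z 99.9 yaw 105.62 F jig [-33.3  -8. ] 27.3 grip 1.7165589700070217e-06 23.933974374085665 j6 -0.18165730874993893
```

The force jumped, so the module has met the fence. I check with the wrist and scene cameras.

```bash
python3 mod.py w4 0.014; python3 - <<'E'
from h import *
W=np.load('W.npy');d=np.load('w4_d.npy')
a=np.radians(15.5);J=np.array([[np.cos(a),-np.sin(a)],[np.sin(a),np.cos(a)]])
p=(W[...,:2]-[.5456,.1047])@J*1e3; z=W[...,2]*1e3
for x0 in (16,29,42):
  for y0 in (-30,-10,30,50):
    m=(abs(p[...,0]-x0)<4)&(abs(p[...,1]-y0)<6)&(z>30)&(z<70)&(d>0)
    print(x0,y0,m.sum(),np.round(np.median(z[m]),1) if m.any() else '',end=' | ')
  print()
im=cv2.imread('pics/w4.png');cal,im2,_=snap('scene','s2')
c=cv2.resize(im2[150:225,295:395,::-1],(800,600),interpolation=cv2.INTER_CUBIC)
cv2.imwrite('pics/chk.png',cv2.hconcat([cv2.resize(im[:260,200:460],(400,400)),cv2.resize(c,(400,400))]))
E
```

```text
module_center [372. 250.] 0.97 [0.5714 0.1205 0.032 ]
module_end [374. 153.] 0.84 [0.5584 0.1738 0.014 ]
top [ 305  158  122  111 7638] [562.9 151.1] [63.7 57.7] 0.2 z 0.05085545900782406
16 -30 0  | 16 -10 0  | 16 30 344 51.2 | 16 50 384 51.1 | 
29 -30 0  | 29 -10 0  | 29 30 345 51.1 | 29 50 384 51.1 | 
42 -30 0  | 42 -10 0  | 42 30 354 51.3 | 42 50 383 51.1 |
```

View pics/chk.png

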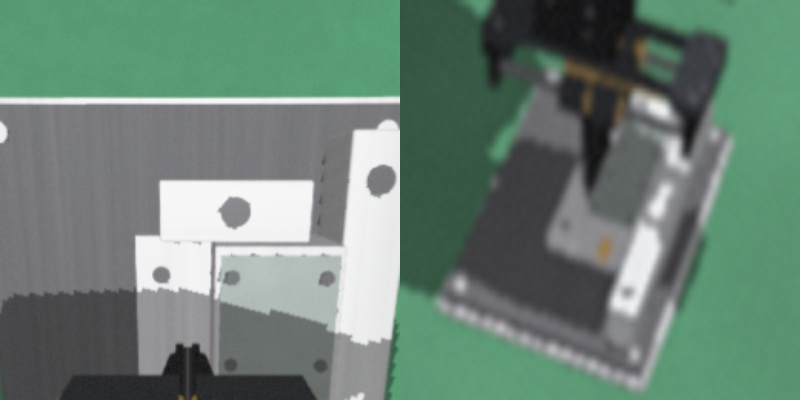

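The check picture shows the module flush along the fence, its end at the stop and its top level (51.1–51.3 mm over its whole visible width), with the fingertips in the inside corner. I shift the balance slightly towards the fence, confirm the hold is steady, and hand in.

```bash
python3 -m pendant '[[0,0,0.02,-0.01,0],[0,0,0.02,-0.01,0],[0,0,0.02,-0.01,0],[0,0,0.02,-0.01,0],[0,0,0.02,-0.01,0]]';python3 st.py
```

```text
clock: 15.2
tcp_pos: [0.5428, 0.1142, 0.0999]
tcp_rot: [[-0.269, 0.963, -0.016], [0.963, 0.269, -0.003], [0.001, -0.016, -1.0]]
wrist_force: [-32.7, -18.9, 24.9]
grip_width: 0.0
grip_force: 24.7
t 15.2 jig xy mm [-0.1  9.9] z 99.9 yaw 105.62 F jig [-36.5  -9.5] 24.9 grip 9.612190073790463e-06 24.7147145611234 j6 -0.18144748048195
```

```bash
python3 -c "
from bench import *
print(sign_off())"
```

```text
the job is handed in; nothing more can be done
None
```

The job is handed in at about 15 s, and no verdict came back. The smallest module lies flat on the jig bed with its plain end against the stop, and the camera shows it flush along the fence. I could not read the pins directly; the jump in push force and the flush fit say they are in. The fingertips are still holding the slanting push in the corner above the flange, about 36 N towards the fence and 25 N down.

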